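# Fetch the carton from behind the jars

### The arm

A 6-joint arm with a two-finger parallel gripper is mounted at the origin on the work surface. World frame = base frame: x ahead of the robot, y to its left, z up, the work surface at z = 0. Lengths are in m, angles in rad, forces in N, time in s.
With the tool pointing down it reaches from about 0.2 to 0.875 m from the base axis. Payload 3.4 kg.
Tool frame: the origin (TCP) lies between the finger pads; the fingertips stand 25 mm ahead of it and the grasp point (between the pads) lies 6 mm ahead of it (r.nose_length is the z of the fingertips in the tool frame, in m); z points along the fingers, x is the direction in which the jaws open and shut, and the axes are right-handed (so a half turn about z gives the same grasp; the last joint's range is limited). The gripper opens to 94 mm and grips with 3 to 60 N. Pads are 16 mm wide; open, the fingers measure 119 mm over their backs; the gripper's body (75 mm by 177 mm) begins 78 mm behind the grasp point.
Start: joints at [1.174, 0.276, 1.505, -0, 1.361, -0.121], TCP at [0.157, 0.553, 0.23] pointing down, gripper open.
Joint ranges: [-2.89, 2.89], [-0.75, 2.08], [0.22, 2.7], [-1.18, 4.32], [0.11, 2.71], [-2.7, 2.7]. Speed limits (rad/s): [2.57, 2.57, 3.14, 3.14, 3.14, 3.14].

### API

Orientations are given as a unit quaternion [w, x, y, z].
In Python, from plant import r, gripper_to, inverse_kinematics, vision, models, telemetry gives the robot as it stands. Calls block until the motion is done:
- r.move_to(position, orientation): joint-space move of the TCP to a pose.
- r.move_l(position, rot=None, vel=0.15, guard=None): straight line of the TCP; rot=None keeps the orientation; vel is the mean speed in m/s. With guard (N) it stops when the force on the tool has changed by that much, and returns True; else False.
- r.movej(angles): joint-space move.
- gripper_to(opening, f_grip=None): finger opening in m; f_grip is the grip in N (None keeps the last); returns when the fingers have stopped.
- r.hold(seconds).
- inverse_kinematics(position, orientation): joint angles nearest the present ones, or None.
- vision.snapshot(name): name is "scene" or "top" or "wrist"; returns the picture (480x640x3 uint8, red, green, blue); there is no depth.
- vision.get_calibration(name): a dict with "fx", "fy", "cx", "cy" (pixels), "D" ([k1, k2, p1, p2, k3] as OpenCV has them; the pictures are not rectified), "position" and "orientation" of the camera in the world. Camera axes: x right, y down, z forward; pixel columns grow to the right and rows downward; lengths in m; the calibration is good to about 2 mm. A picture is of the moment at which its call begins: read the wrist's pose just before it. get_calibration takes no time and is no camera call; for the wrist camera it gives the pose at the moment of the call.
A pose or a line that the arm cannot do raises r.PlanningError and nothing moves.
- r.sign_off(): hands the job in, once; it reports no verdict.
Trained networks look in the newest picture that a camera, given by its name, has taken for a name from the list of things; names that differ only in an ending like _2 or _b are one class to them, and where a whole thing is asked for, a point or a joint stands for the part that bears it (a point fixed in the world has none). Each returns a list of dicts, best first, with "score" (0 to 1); they miss things now and then, are a little off and sometimes report something else, mostly with a low value. They report only what shows in the picture. A call takes as long as a camera call.
- models.boxes_of(thing, camera): "at" ([x, y, z] in m, in world coordinates, good to about 4 mm: the middle of the surface that is visible of it).
- models.regions_of(thing, camera): "pixels" (480x640 bool, what is visible of it).
- models.mark_of(thing, camera): "at" ([x, y, z] in m, in world coordinates, good to about 4 mm: a listed point, or the origin of a listed thing).
Readings, each from a call of its own:
- telemetry.current_t(): time.
- telemetry.current_joints(): joint angles.
- telemetry.current_dq(): joint speeds.
- telemetry.current_joint_efforts(): joint torques, N m.
- telemetry.current_ee_pos(): TCP position.
- telemetry.current_tool_rot(): TCP orientation.
- telemetry.current_wrist_force(): force on the tool from outside, world axes, zero at the start.
- telemetry.current_torque(): the same for the moment, N m.
- telemetry.current_opening(): finger opening in m.
Only numpy, scipy, OpenCV 4.12 (cv2) and the standard library are available. Lean on these libraries where they do the work, as an engineer would, in place of code of your own. Each camera call takes 0.05 s, during which the arm holds its last target.

### The job

The green carton at the back of the stock tray has to be weighed for posting: first stand all three jars of the front row upright on the cork mat, then fetch the green carton and set it down right way up in the middle of the scale's platform, and after that put every jar back upright on exactly the spot in the tray it came from. Knock nothing over, and leave the blue-banded carton, the little dropper bottle and the cup where they are.

Things in the scene. Friction and masses are not known exactly. Their poses are not given: they have to be found in the camera images.
- jar_red: Jar of dark red chilli powder, tan label band, red lid. 110 mm tall, upright; origin at the centre of its underside, z up. The lid is a cylinder from 84 to 110 mm above the underside, 54 mm across; the body below is 56 mm across. About 0.18 kg.
- jar_white: White plastic bottle with a salmon band and a white lid. 110 mm tall, upright; origin at the centre of its underside, z up. The lid is a cylinder from 84 to 110 mm above the underside, 52 mm across; the body below is 55 mm across. About 0.14 kg.
- jar_amber: Dark amber-brown bottle with a paper label band and a black lid. 110 mm tall, upright; origin at the centre of its underside, z up. The lid is a cylinder from 84 to 110 mm above the underside, 50 mm across; the body below is 54 mm across. About 0.17 kg.
- box_green: Dark green carton with a pale band round its middle, 45 mm (its x) by 95 mm (its y) by 50 mm tall, rigid, about 0.15 kg; origin at the centre of its underside, z up. It stands in the back row of the stock tray with its long side along the row of jars; only about 5 mm separates it from the jars in front of it, so no finger fits between until they are cleared.
- box_blue: Pale carton with a blue band round its middle, the same size as the green one (45 x 95 x 50 mm), beside it in the back row (12 mm gap); not wanted, it stays where it is. Origin at the centre of its underside.
- stock_tray: Fixed wooden tray, 180 mm (its x) by 230 mm (its y), floor 6 mm above the table, lips to 14 mm. Its -x side (towards the robot) holds the front row: three jars side by side along y, 70 mm apart, centred 50 mm in front of the tray's centre. Behind them (+x) stand the two cartons, centred about 6 mm behind the tray's centre, with 55 mm of free floor behind them. Which jar and which carton stands where differs each time. Origin at the centre of its underside.
- side_mat: Fixed cork mat, the side area, 260 mm (its x) by 130 mm (its y), 6 mm thick, on the left or right of the tray; origin at the centre of its underside.
- scale: Grey parcel scale with a square steel platform 140 x 140 mm, its rigid top 40 mm above the table, on the other side of the tray; origin on the table directly under the platform's centre. A display juts out on its -x side (the housing reaches 125 mm to -x, lower than the platform).
- dropper_bottle: Small amber glass dropper bottle with white cap, 32 mm across, 70 mm tall, standing beyond the tray; a bystander. Origin at the centre of its underside.
- cup: Blue ceramic cup, 70 mm across, 70 mm tall, standing beyond the tray; a bystander. Origin at the centre of its underside.

How it is judged:
By the outcome, as a careful person would: the job done as asked, in the order asked, and still so for the second after the job is handed in, with the robot touching nothing.
It also fails if it takes over 141 s, if anything falls off the work surface, if the arm or the gripper's body presses on something with over 40 N, if the wrist force passes 120 N, or if a joint passes its speed limit or range.

## Working session

There is one attempt and no reset: what is moved stays moved. The work goes in short steps, each a Python script; the robot and the scene stay as the last script left them, time stands still between calls to the robot, and variables do not carry over. Pictures are saved under pics/ and viewed, and the job is handed in when it is done.

```bash
ls; mkdir -p pics; python3 - <<'E'
from plant import r, gripper_to, inverse_kinematics, vision, models, telemetry
import cv2, numpy as np
print(telemetry.current_t())
for c in ["scene","top"]:
    im=vision.snapshot(c); cv2.imwrite(f"pics/{c}0.png",im[:,:,::-1])
    k=vision.get_calibration(c); print(c,k)
    for n in ["jar_red","jar_white","jar_amber","box_green","box_blue","stock_tray","side_mat","scale","dropper_bottle","cup"]:
        m=models.mark_of(n,c)
        print(n,[(np.round(a["at"],4).tolist(),round(a["score"],2)) for a in m[:2]])
print(telemetry.current_t(), telemetry.current_tool_rot(), r.nose_length)
E
```

```text
pics
0.0
scene {'fx': 465.49289245086544, 'fy': 465.49289245086544, 'cx': 317.66527227704984, 'cy': 229.04364651961325, 'D': array([-0.12365397,  0.        ,  0.        ,  0.        ,  0.        ]), 'position': array([ 1.22704397, -0.45005598,  0.58866166]), 'orientation': array([-0.41072524,  0.7816415 ,  0.41708236, -0.21536865])}
jar_red [([0.4412, -0.0833, 0.0075], 0.92)]
jar_white [([0.4486, -0.0127, 0.0022], 0.78)]
jar_amber [([0.4641, 0.0541, 0.006], 0.73)]
box_green [([0.5146, 0.035, 0.006], 0.56)]
box_blue [([0.4972, -0.075, 0.0081], 0.91)]
stock_tray [([0.5035, -0.0179, -0.003], 0.68)]
side_mat [([0.4441, 0.2885, 0.0013], 0.67)]
scale [([0.5005, -0.2863, 0.0041], 0.8), ([0.4978, -0.074, 0.0059], 0.19)]
dropper_bottle [([0.6877, -0.1295, 0.001], 0.56)]
cup [([0.6934, 0.0891, -0.0034], 0.79)]
top {'fx': 516.6986179822511, 'fy': 516.6986179822511, 'cx': 320.57242599123714, 'cy': 239.55415513033122, 'D': array([-0.06418466,  0.        ,  0.        ,  0.        ,  0.        ]), 'position': array([ 0.36724728, -0.00735048,  1.08803996]), 'orientation': array([ 0.07566316, -0.70020521,  0.70695615, -0.06481322])}
jar_red [([0.4463, -0.0831, 0.006], 0.65)]
jar_white [([0.451, -0.0096, 0.0075], 0.58), ([0.6876, -0.1297, -0.0], 0.53)]
jar_amber [([0.4598, 0.0537, 0.0035], 0.89), ([0.6991, 0.0883, -0.0027], 0.69)]
box_green [([0.5165, 0.0344, 0.0062], 0.9)]
box_blue [([0.4566, 0.0525, 0.0026], 0.64), ([0.5, -0.0712, 0.011], 0.63)]
stock_tray [([0.5007, -0.0184, 0.0046], 0.84)]
side_mat [([0.4458, 0.294, -0.0015], 0.94), ([0.4441, -0.0847, 0.0048], 0.72)]
scale [([0.4973, -0.2793, -0.0027], 0.61)]
dropper_bottle [([0.6904, -0.1269, -0.0012], 0.75)]
cup [([0.698, 0.0877, 0.0013], 0.81)]
1.1 [-1.26822326e-05  7.97596325e-01  6.03191596e-01  3.34305606e-05] 0.025
```

View pics/scene0.png

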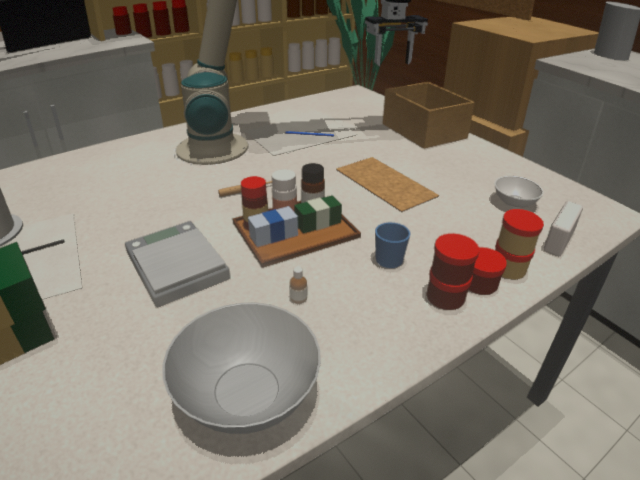

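View pics/top0.png

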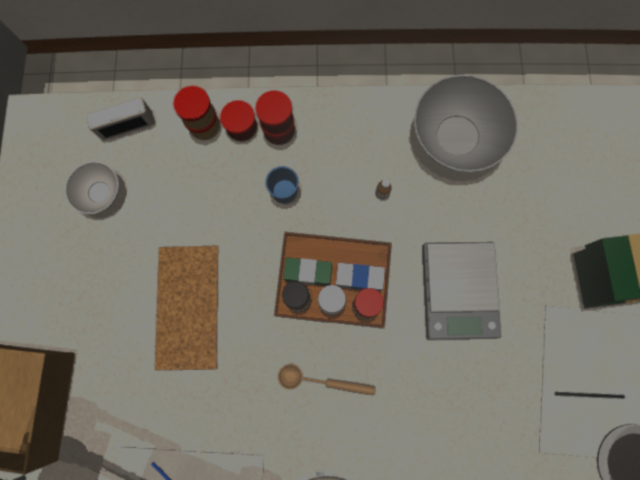

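```bash
cat > h.py <<'E'
from plant import r, gripper_to, inverse_kinematics, vision, models, telemetry
import cv2, numpy as np
from scipy.spatial.transform import Rotation as R
def q2m(q): return R.from_quat([q[1],q[2],q[3],q[0]]).as_matrix()
def world(k,uv,z):
    K=np.array([[k['fx'],0,k['cx']],[0,k['fy'],k['cy']],[0,0,1]])
    p=cv2.undistortPoints(np.array(uv,float).reshape(-1,1,2),K,np.array(k['D'])).reshape(-1,2)
    d=np.c_[p,np.ones(len(p))]@q2m(k['orientation']).T
    o=np.array(k['position']); return o+d*((z-o[2])/d[:,2])[:,None]
def proj(k,X):
    K=np.array([[k['fx'],0,k['cx']],[0,k['fy'],k['cy']],[0,0,1]])
    M=q2m(k['orientation']).T; 
    return cv2.projectPoints(np.array(X,float).reshape(-1,1,3),cv2.Rodrigues(M)[0],-M@np.array(k['position']),K,np.array(k['D']))[0].reshape(-1,2)
E
python3 - <<'E'
import cv2
im=cv2.imread('pics/top0.png')
cv2.imwrite('pics/c1.png',cv2.resize(im[225:335,265:400],None,fx=5.5,fy=5.5,interpolation=cv2.INTER_CUBIC))
E
python3 - <<'E'
from h import *
for n in ["top"]:
    vision.snapshot(n);k=vision.get_calibration(n)
    for t,z in [("jar_red",.116),("jar_white",.116),("jar_amber",.116),("box_green",.056),("box_blue",.056),("stock_tray",.014),("side_mat",.006),("scale",.04)]:
        for m in models.regions_of(t,n)[:2]:
            p=m['pixels'].astype(np.uint8); 
            c=max(cv2.findContours(p,0,2)[0],key=cv2.contourArea)
            (cx,cy),s,a=cv2.minAreaRect(c)
            print(t,round(m['score'],2),p.sum(),np.round((cx,cy),1),np.round(s,1),round(a,1),np.round(world(k,[(cx,cy)],z)[0],4))
E
```

```text
jar_red 0.68 732 [367.8 303.8] [27.6 31.1] 45.0 [ 0.4397 -0.0805  0.116 ]
jar_white 0.63 637 [331.5 300. ] [28. 27.] 90.0 [ 0.4474 -0.0127  0.116 ]
jar_amber 0.79 693 [296.  296.5] [30.4 26.2] 45.0 [0.4546 0.0539 0.116 ]
jar_amber 0.7 680 [331.5 300. ] [30. 27.] 90.0 [ 0.4474 -0.0127  0.116 ]
box_green 0.82 1153 [307.1 271. ] [47.4 25.4] 7.4 [0.5112 0.0353 0.056 ]
box_blue 0.76 1091 [359.9 276.8] [47.  25.1] 5.2 [ 0.4984 -0.0706  0.056 ]
stock_tray 0.77 4986 [333.1 279.4] [111.3  86.1] 5.8 [ 0.4988 -0.0171  0.014 ]
side_mat 0.59 7469 [186. 308.] [124.  62.] 90.0 [0.442  0.2924 0.006 ]
scale 0.84 7064 [460.6 289.9] [96.9 74.5] 87.5 [ 0.4712 -0.2757  0.04  ]
scale 0.57 744 [367.5 303.5] [28.3 31.1] 45.0 [ 0.4459 -0.0857  0.04  ]
```

View pics/c1.png

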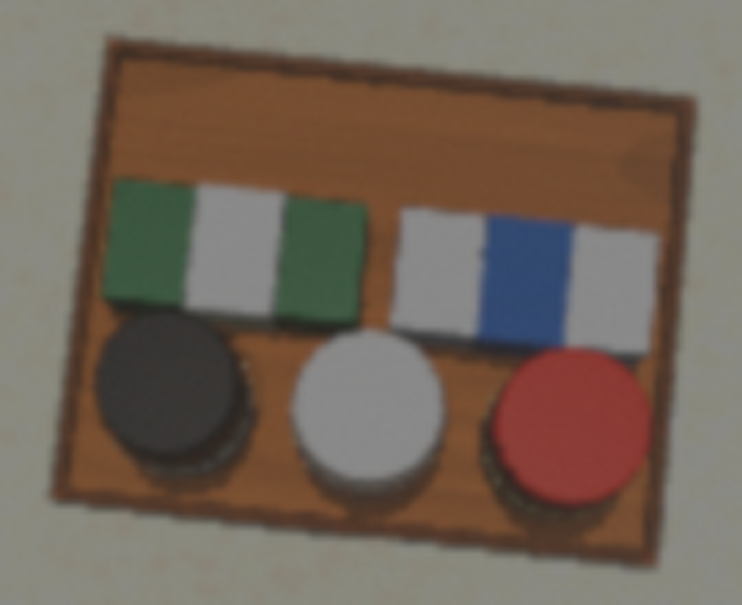

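```bash
python3 - <<'E'
from h import *
from scipy.optimize import least_squares
k=vision.get_calibration("top")
f=lambda P:[(265+(x+.5)/5.5-.5,225+(y+.5)/5.5-.5) for x,y in P]
j=world(k,f([(169,384),(369,405),(572,426)]),.116)
c=world(k,f([(107,38),(695,99),(655,566),(52,499)]),.014)
g=world(k,f([(120,180),(368,203),(360,320),(105,300)]),.056)
print(j.round(4),c.round(4),c.mean(0).round(4),g.round(4),g.mean(0).round(4),sep="\n")
e=lambda a,b:np.degrees(np.arctan2(-(b-a)[0],(b-a)[1])).round(2)
print(e(j[2],j[0]),e(c[1],c[0]),e(c[2],c[3]),e(g[1],g[0]))
L=np.array([[-.05,.07],[-.05,0],[-.05,-.07]]);C=np.array([[.09,.115],[.09,-.115],[-.09,-.115],[-.09,.115]])
def T(p,X):
    s,co=np.sin(p[2]),np.cos(p[2]);return X@np.array([[co,-s],[s,co]]).T+p[:2]
for w in (0,1):
  p=least_squares(lambda p:np.r_[(T(p,L)-j[:,:2]).ravel(),w*(T(p,C)-c[:,:2]).ravel()],[.5,-.02,-.1]).x
  print(p.round(4),np.degrees(p[2]),(T(p,L)-j[:,:2]).round(4).tolist(),(T(p,C)-c[:,:2]).round(4).tolist())
im=cv2.imread('pics/top0.png')
cv2.imwrite('pics/c2.png',cv2.resize(im[230:350,410:510],None,fx=5,fy=5,interpolation=cv2.INTER_CUBIC))
cv2.imwrite('pics/c3.png',cv2.resize(im[235:380,145:230],None,fx=4,fy=4,interpolation=cv2.INTER_CUBIC))
E
```

```text
[[ 0.4586  0.0552  0.116 ]
 [ 0.4508 -0.0131  0.116 ]
 [ 0.4429 -0.0822  0.116 ]]
[[ 0.6023  0.086   0.014 ]
 [ 0.5757 -0.1405  0.014 ]
 [ 0.3984 -0.1197  0.014 ]
 [ 0.4253  0.1058  0.014 ]]
[ 0.5004 -0.0171  0.014 ]
[[ 0.5395  0.0773  0.056 ]
 [ 0.53   -0.014   0.056 ]
 [ 0.4869 -0.0106  0.056 ]
 [ 0.4951  0.0826  0.056 ]]
[0.5129 0.0338 0.056 ]
-6.5 -6.7 -6.8 -5.96
[ 0.5004 -0.019  -0.1135] -6.501148379940222 [[0.0001, 0.001], [-0.0, -0.0002], [-0.0001, -0.0007]] [[0.0006, -0.001], [0.0011, -0.0029], [-0.0004, -0.0034], [-0.0013, -0.0003]]
[ 0.5004 -0.0179 -0.1143] -6.5507935678844476 [[0.0002, 0.0021], [-0.0, 0.0009], [-0.0001, 0.0004]] [[0.0006, 0.0], [0.001, -0.0019], [-0.0005, -0.0022], [-0.0012, 0.0008]]
```

```bash
python3 - <<'E'
from h import *
# wrist view above the tray, jaws along tray x
q0=telemetry.current_tool_rot(); print(q2m(q0).round(3))
yaw=np.radians(-6)
# tool x along tray x, z down
M=np.array([[np.cos(yaw),np.sin(yaw),0],[np.sin(yaw),-np.cos(yaw),0],[0,0,-1]])
for s in (1,-1):
    m=M@np.diag([s,s,1]); q=R.from_matrix(m).as_quat(); q=[q[3],*q[:3]]
    for P in [(.45,.05,.12),(.45,-.08,.12),(.51,.035,.03),(.5,-.28,.1),(.36,.29,.12),(.53,.29,.12)]:
        s_=inverse_kinematics(P,q); print(s,P,None if s_ is None else np.round(s_,2))
E
```

```text
[[ 0.272  0.962  0.   ]
 [ 0.962 -0.272  0.   ]
 [ 0.     0.    -1.   ]]
1 (0.45, 0.05, 0.12) [-0.04  0.19  1.93 -0.    1.03  0.06]
1 (0.45, -0.08, 0.12) [-0.33  0.2   1.92 -0.    1.03 -0.22]
1 (0.51, 0.035, 0.03) [-0.07  0.38  1.92 -0.    0.84  0.04]
1 (0.5, -0.28, 0.1) [-0.63  0.37  1.7  -0.    1.06 -0.53]
1 (0.36, 0.29, 0.12) [ 0.53  0.2   1.91 -0.    1.03  0.63]
1 (0.53, 0.29, 0.12) [ 0.39  0.4   1.61 -0.    1.14  0.49]
-1 (0.45, 0.05, 0.12) None
-1 (0.45, -0.08, 0.12) None
-1 (0.51, 0.035, 0.03) None
-1 (0.5, -0.28, 0.1) [-0.63  0.37  1.7  -0.    1.06  2.61]
-1 (0.36, 0.29, 0.12) [ 0.53  0.2   1.91 -0.    1.03 -2.51]
-1 (0.53, 0.29, 0.12) [ 0.39  0.4   1.61 -0.    1.14 -2.65]
```

View pics/c2.png

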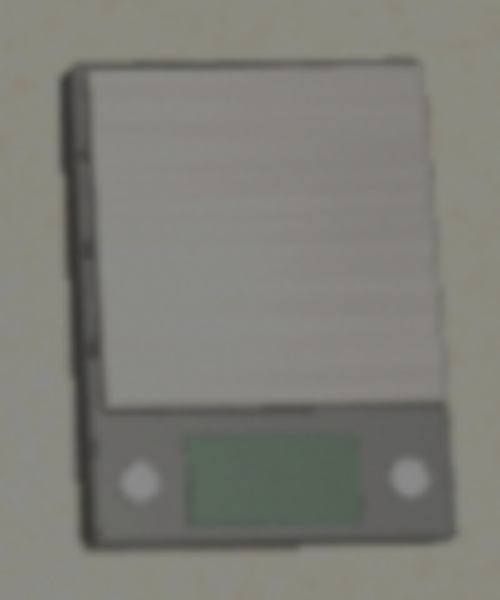

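View pics/c3.png

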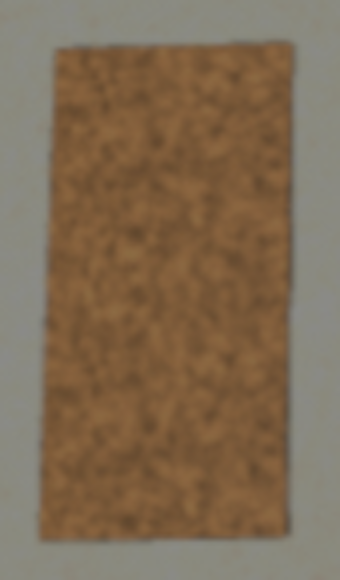

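```bash
cat >> h.py <<'E'
def quat(yaw):
    M=np.array([[np.cos(yaw),np.sin(yaw),0],[np.sin(yaw),-np.cos(yaw),0],[0,0,-1]])
    q=R.from_matrix(M).as_quat(); return np.array([q[3],*q[:3]])
YAW=np.radians(-6.5); Q=quat(YAW)
AX=np.array([np.cos(YAW),np.sin(YAW)]); AY=np.array([-np.sin(YAW),np.cos(YAW)])
E
python3 - <<'E'
from h import *
k=vision.get_calibration("top")
s=world(k,[(410+(x+.5)/5-.5,230+(y+.5)/5-.5) for x,y in [(88,70),(420,65),(443,403),(104,409)]],.04)
m=world(k,[(145+(x+.5)/4-.5,235+(y+.5)/4-.5) for x,y in [(56,48),(292,43),(289,537),(40,540)]],.006)
print(s.round(4),s.mean(0).round(4),m.round(4),m.mean(0).round(4),sep="\n")
p=telemetry.current_ee_pos()
r.move_l([p[0],p[1],.30],vel=.25)
r.move_to([.40,-.01,.33],Q)
im=vision.snapshot("wrist");k=vision.get_calibration("wrist");print(k,telemetry.current_ee_pos(),telemetry.current_t(),telemetry.current_opening())
cv2.imwrite("pics/w1.png",im[:,:,::-1]); np.save("k1.npy",k,allow_pickle=True)
# draw predicted
E
```

```text
[[ 0.5677 -0.2122  0.04  ]
 [ 0.5682 -0.3503  0.04  ]
 [ 0.4291 -0.3498  0.04  ]
 [ 0.4286 -0.2121  0.04  ]]
[ 0.4984 -0.2811  0.04  ]
[[0.5739 0.3577 0.006 ]
 [0.5753 0.2293 0.006 ]
 [0.317  0.2236 0.006 ]
 [0.3154 0.3534 0.006 ]]
[0.4454 0.291  0.006 ]
{'fx': 351.2276934504091, 'fy': 351.2276934504091, 'cx': 320.08621848708134, 'cy': 234.19700976794036, 'D': array([-0.05163477,  0.        ,  0.        ,  0.        ,  0.        ]), 'position': array([0.40812226, 0.06231285, 0.48444174]), 'orientation': array([ 0.12563917,  0.99048205, -0.05571382, -0.00748877])} [ 0.40014834 -0.00940763  0.32993331] 4.225 0.09421739418313853
```

View pics/w1.png

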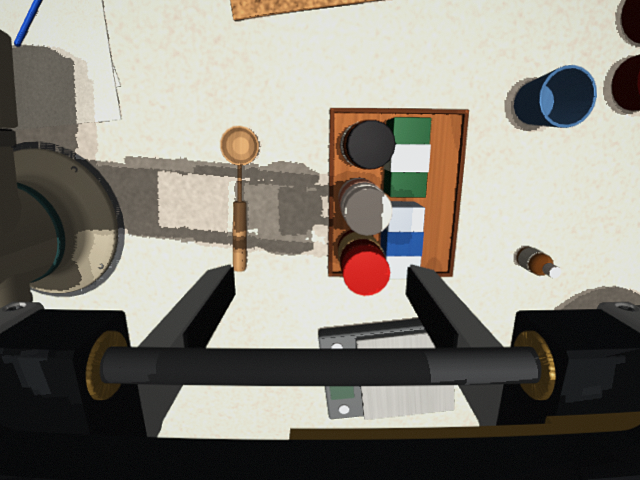

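```bash
python3 - <<'E'
from h import *
k=np.load("k1.npy",allow_pickle=True).item()
print(world(k,[(368.5,144.5),(366.5,208.5),(366.5,271)],.116).round(4))
pts=[]
im=cv2.imread("pics/w1.png")
p=np.array([.5004,-.0180])
for i,rad in ((1,.025),(0,.026),(-1,.027)):
    c=p-.05*AX+.07*i*AY
    a=np.linspace(0,2*np.pi,60)
    X=np.c_[c[0]+rad*np.cos(a),c[1]+rad*np.sin(a),0*a+.116]
    cv2.polylines(im,[np.round(proj(k,X)*16).astype(int)],True,(0,255,255),1,cv2.LINE_AA,4)
for w,h,z,c in ((.09,.115,.014,p),(.0225,.0475,.056,np.array([.5129,.0345]))):
    X=[[*(c+s*w*AX+t*h*AY),z] for s,t in ((1,1),(1,-1),(-1,-1),(-1,1))]
    cv2.polylines(im,[np.round(proj(k,X)*16).astype(int)],True,(255,0,255),1,cv2.LINE_AA,4)
cv2.imwrite("pics/w1b.png",cv2.resize(im[90:310,310:490],None,fx=2.7,fy=2.7,interpolation=cv2.INTER_CUBIC))
E
```

```text
[[ 0.4569  0.0563  0.116 ]
 [ 0.4494 -0.0095  0.116 ]
 [ 0.4438 -0.08    0.116 ]]
```

View pics/w1b.png

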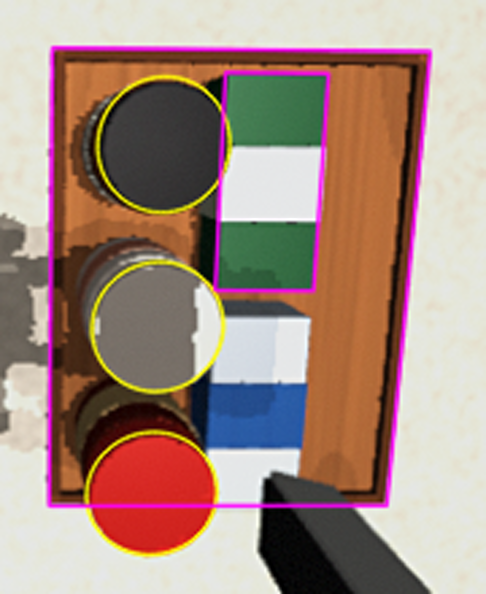

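```bash
cat >> h.py <<'E'
P0=np.array([.5004,-.0180])
JAR={'amber':P0-.05*AX+.07*AY,'white':P0-.05*AX,'red':P0-.05*AX-.07*AY}
MAT={'amber':np.array([.533,.291]),'white':np.array([.445,.291]),'red':np.array([.357,.291])}
ZT,ZG=.20,.117
def st(tag=""):
    print(tag,"t",round(telemetry.current_t(),2),"ee",np.round(telemetry.current_ee_pos(),4),"F",np.round(telemetry.current_wrist_force(),2),"op",round(telemetry.current_opening(),4))
def pick(xy,zg=ZG,f=25,op=.08,zl=ZT):
    gripper_to(op)
    r.move_l([*xy,zt_now()],Q,vel=.25) 
    r.move_l([*xy,zg+.03],vel=.2); r.move_l([*xy,zg],vel=.08); r.hold(.1); st("down")
    gripper_to(0.0,f); st("grip")
    r.move_l([*xy,zg+.03],vel=.08); st("lift")
    r.move_l([*xy,zl],vel=.2)
def zt_now(): return max(ZT,telemetry.current_ee_pos()[2]) if telemetry.current_ee_pos()[2]<.25 else ZT
def place(xy,zg=ZG,op=.078,zl=ZT,dz=.001):
    r.move_l([*xy,zl],Q,vel=.25); r.hold(.1)
    r.move_l([*xy,zg+.02],vel=.2); g=r.move_l([*xy,zg+dz],vel=.05,guard=12); r.hold(.15); st("set %s"%g)
    gripper_to(op); st("open")
    r.move_l([*xy,zg+.04],vel=.12); r.move_l([*xy,ZT],vel=.25)
def snap(c,n):
    im=vision.snapshot(c); cv2.imwrite(f"pics/{n}.png",im[:,:,::-1])
E
python3 - <<'E'
from h import *
pick(JAR['amber'])
st("up"); snap("scene","s1"); snap("top","t1")
E
```

```text
down t 6.5 ee [0.4593 0.0572 0.1177] F [0.34 0.25 0.6 ] op 0.0801
grip t 7.08 ee [0.4589 0.0572 0.1171] F [-0.34  0.24  0.45] op 0.0496
lift t 7.61 ee [0.4584 0.0572 0.1469] F [-0.02  0.49 -2.16] op 0.049
up t 8.03 ee [0.4583 0.0572 0.1994] F [ 0.06  0.35 -2.65] op 0.0499
```

View pics/s1.png

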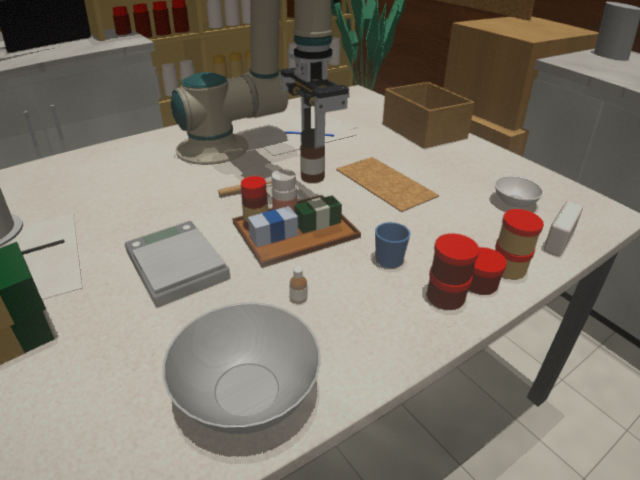

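The amber jar hangs upright in the gripper at about (313,165), and nothing else has moved. Next it goes on the mat, followed by white and red.

```bash
python3 - <<'E'
from h import *
place(MAT['amber'])
snap("scene","s2")
pick(JAR['white']); place(MAT['white'])
snap("scene","s3")
E
```

```text
set False t 10.51 ee [0.5331 0.2911 0.1181] F [ 0.38 -0.05 -1.69] op 0.0495
open t 11.14 ee [0.533 0.291 0.118] F [0.24 0.37 0.28] op 0.0778
down t 14.7 ee [ 0.4514 -0.0125  0.1178] F [-0.61 -0.03  0.18] op 0.0802
grip t 15.26 ee [ 0.4509 -0.0124  0.1171] F [ 0.45 -0.01  0.42] op 0.0517
lift t 15.78 ee [ 0.4505 -0.0123  0.1469] F [ 0.63  0.1  -1.36] op 0.0517
set False t 18.82 ee [0.4451 0.2911 0.1181] F [-0.41 -0.13 -1.92] op 0.0519
open t 19.43 ee [0.445 0.291 0.118] F [-0.02 -0.08  0.02] op 0.0779
```

View pics/s3.png

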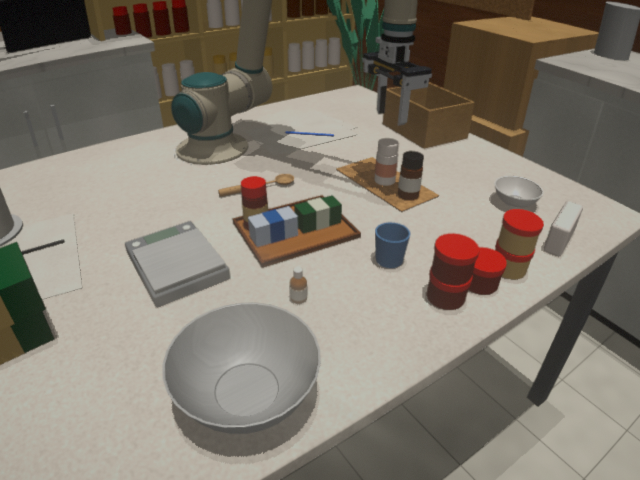

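White at (387,163) and amber at (411,177) stand upright on the mat.

```bash
python3 - <<'E'
from h import *
pick(JAR['red']); place(MAT['red'])
# stand aside and look
r.move_l([.40,.12,.33],vel=.3); r.hold(.1)
snap("top","t3"); snap("scene","s4"); snap("wrist","w3"); np.save("k3.npy",vision.get_calibration("wrist"),allow_pickle=True); st()
E
```

```text
down t 23.22 ee [ 0.4435 -0.0821  0.1177] F [-1.05 -0.99  0.54] op 0.08
grip t 23.75 ee [ 0.4431 -0.082   0.1171] F [-0.13  0.74  0.7 ] op 0.0539
lift t 24.27 ee [ 0.4425 -0.0818  0.1468] F [-0.02 -0.24 -1.88] op 0.0538
set False t 27.62 ee [0.3571 0.2911 0.1181] F [-0.31 -0.15 -1.51] op 0.0535
open t 28.21 ee [0.3571 0.291  0.1181] F [-1.07  0.37  0.17] op 0.078
 t 30.14 ee [0.3994 0.1208 0.3291] F [-0.37  0.38 -0.14] op 0.0781
```

View pics/w3.png

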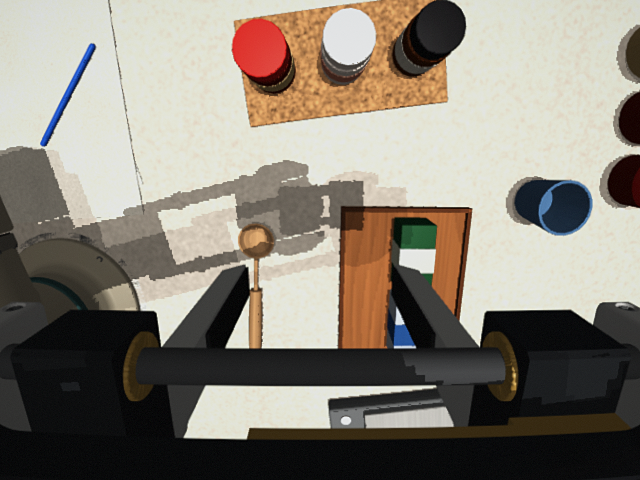

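View pics/s4.png

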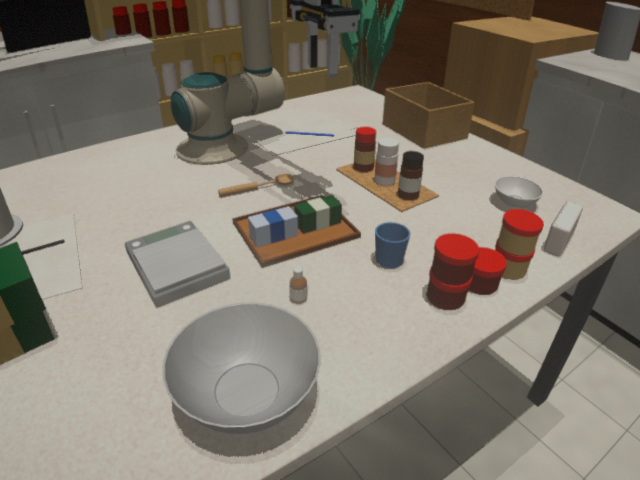

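View pics/t3.png

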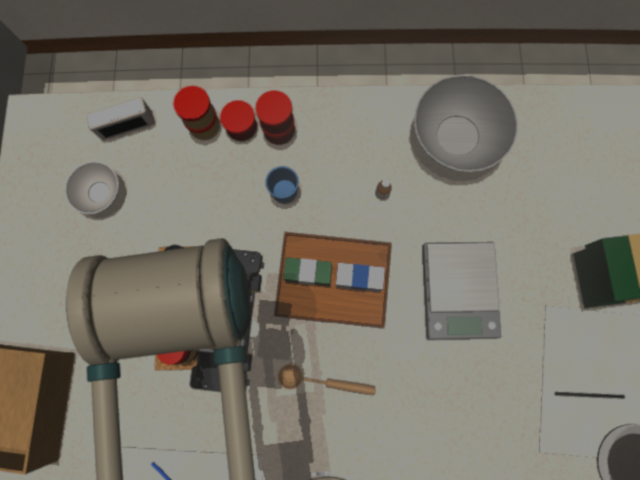

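All three jars stand upright on the mat, at (365,150), (387,163) and (411,177) in the scene view. The cartons haven't moved, so I'll take the green one now.

```bash
python3 - <<'E'
from h import *
g=np.array([.5129,.0343])
gripper_to(.072)
r.move_l([*g,.20],Q,vel=.25); r.move_l([*g,.07],vel=.2); r.move_l([*g,.040],vel=.06,guard=10); r.hold(.2); st("down")
gripper_to(0,25); st("grip")
r.move_l([*g,.07],vel=.08); st("lift"); r.move_l([*g,.15],vel=.2)
Q0=quat(0.0)
s=[.4984,-.2811]
r.move_l([*s,.15],Q0,vel=.2); r.hold(.2)
snap("scene","s5")
r.move_l([*s,.095],vel=.15); print(r.move_l([*s,.075],vel=.04,guard=12)); r.hold(.2); st("set")
gripper_to(.072); st("open")
r.move_l([*s,.12],vel=.12); r.move_l([*s,.2],vel=.25); r.move_l([.42,-.05,.25],Q,vel=.3)
snap("scene","s6"); snap("top","t6"); st()
E
```

```text
down t 33.05 ee [0.5132 0.0343 0.0403] F [ 0.22 -0.68  0.51] op 0.072
grip t 33.58 ee [0.513  0.0343 0.0401] F [-0.26 -0.56  0.25] op 0.045
lift t 34.11 ee [0.5128 0.0343 0.07  ] F [-1.03  0.25 -1.46] op 0.0446
False
set t 38.0 ee [ 0.4985 -0.2812  0.0751] F [ 0.15  0.14 -0.85] op 0.045
open t 38.62 ee [ 0.4984 -0.2811  0.0751] F [ 0.08 -0.32 -0.39] op 0.0717
 t 40.69 ee [ 0.4202 -0.051   0.2493] F [ 0.51  0.32 -0.13] op 0.0721
```

View pics/s6.png

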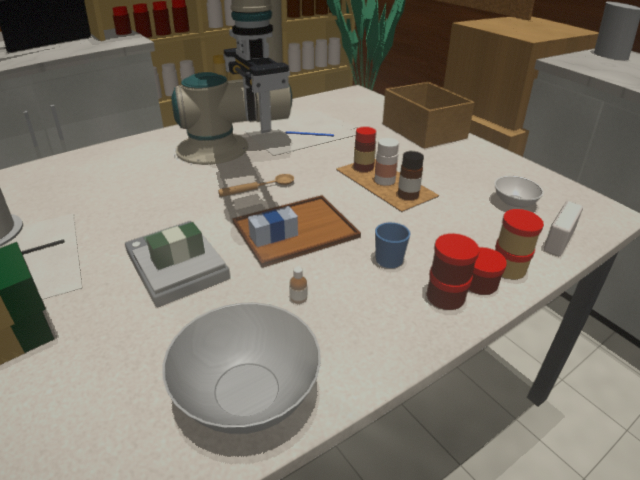

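View pics/t6.png

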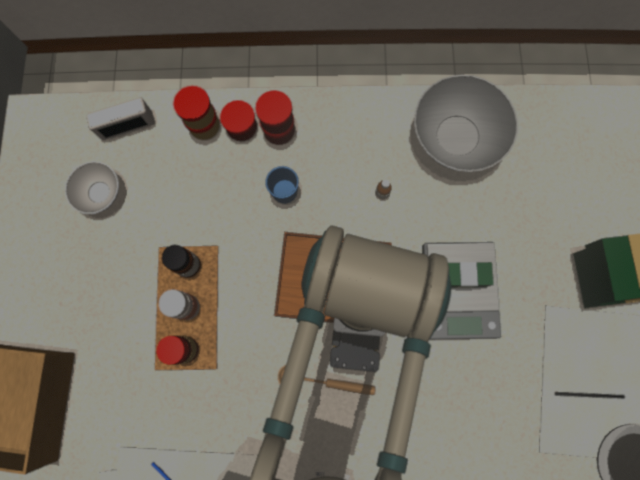

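The green carton stands upright in the middle of the platform at (175,243), and the jars are still on the mat. I'll put them back now, red first, then white, then amber.

```bash
python3 - <<'E'
from h import *
for n in ['red','white','amber']:
    pick(MAT[n],op=.078); place(JAR[n],op=.078)
    snap("scene","r_"+n)
r.move_l([.40,-.01,.33],vel=.3); r.hold(.2)
snap("wrist","w7"); np.save("k7.npy",vision.get_calibration("wrist"),allow_pickle=True)
r.move_l([.30,.30,.33],vel=.35); r.hold(.1); snap("top","t7"); snap("scene","s7"); st()
k=np.load("k7.npy",allow_pickle=True).item(); im=cv2.imread("pics/w7.png")
for i,rad in ((1,.025),(0,.026),(-1,.027)):
    c=P0-.05*AX+.07*i*AY; a=np.linspace(0,2*np.pi,60)
    cv2.polylines(im,[np.round(proj(k,np.c_[c[0]+rad*np.cos(a),c[1]+rad*np.sin(a),0*a+.116])*16).astype(int)],True,(0,255,255),1,cv2.LINE_AA,4)
cv2.imwrite("pics/w7b.png",cv2.resize(im[90:310,310:490],None,fx=2.7,fy=2.7,interpolation=cv2.INTER_CUBIC))
t=cv2.imread('pics/top0.png')[225:335,265:400];u=cv2.imread('pics/t7.png')
cv2.imwrite('pics/c7.png',cv2.resize(u[225:345,265:510],None,fx=3.2,fy=3.2,interpolation=cv2.INTER_CUBIC))
cv2.imwrite('pics/c7j.png',cv2.resize(u[225:335,265:400],None,fx=5.5,fy=5.5,interpolation=cv2.INTER_CUBIC))
E
```

```text
down t 43.86 ee [0.3576 0.2913 0.1177] F [-0.86 -0.01  0.8 ] op 0.0781
grip t 44.37 ee [0.3572 0.2911 0.1171] F [ 0.33 -0.67  0.94] op 0.0537
lift t 44.89 ee [0.3568 0.2909 0.1469] F [-0.86  0.   -1.9 ] op 0.0536
set False t 48.24 ee [ 0.4429 -0.082   0.1181] F [-0.33  0.05 -2.17] op 0.0536
open t 48.83 ee [ 0.4428 -0.0819  0.118 ] F [-0.06  0.28 -0.88] op 0.0779
down t 52.58 ee [0.4456 0.2913 0.1177] F [ 0.12  0.18 -0.35] op 0.0782
grip t 53.11 ee [0.4451 0.2911 0.1171] F [0.96 0.04 1.39] op 0.0515
lift t 53.63 ee [0.4448 0.2909 0.147 ] F [-0.69  0.47 -1.6 ] op 0.0517
set False t 56.67 ee [ 0.4509 -0.0124  0.1182] F [ 0.64 -0.19 -0.7 ] op 0.0515
open t 57.27 ee [ 0.4507 -0.0123  0.118 ] F [ 0.05 -0.38  0.66] op 0.0777
down t 60.79 ee [0.5335 0.2912 0.1176] F [0.5  0.23 0.43] op 0.0781
grip t 61.35 ee [0.5332 0.291  0.1172] F [0.77 0.54 1.73] op 0.0499
lift t 61.88 ee [0.5329 0.291  0.1471] F [-0.95  0.89 -1.25] op 0.0496
set False t 64.67 ee [0.4588 0.0572 0.1182] F [-0.17 -0.61 -1.12] op 0.0497
open t 65.31 ee [0.4587 0.0572 0.118 ] F [-0.3  -0.03  0.53] op 0.0782
 t 68.37 ee [0.3005 0.2989 0.3301] F [ 0.31 -0.07  0.23] op 0.0783
```

View pics/c7j.png

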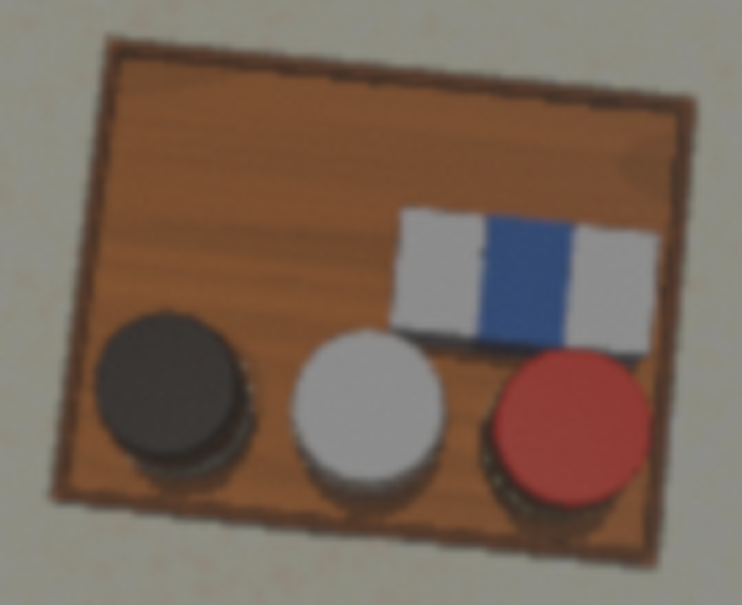

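View pics/c7.png

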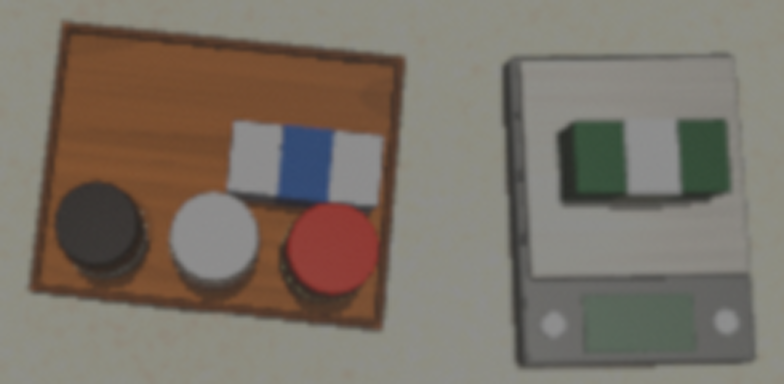

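View pics/s7.png

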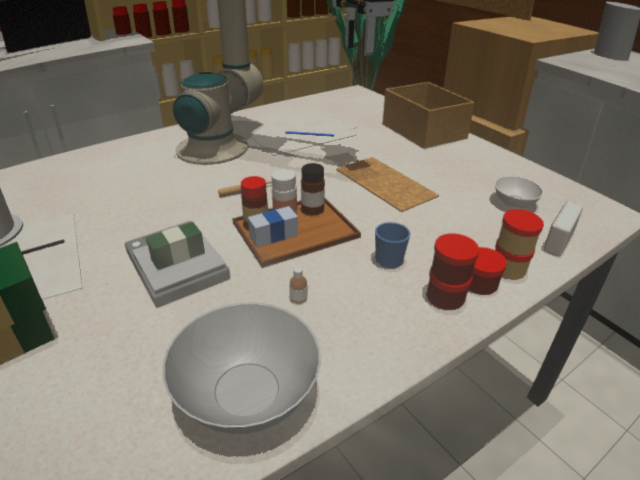

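View pics/w7b.png

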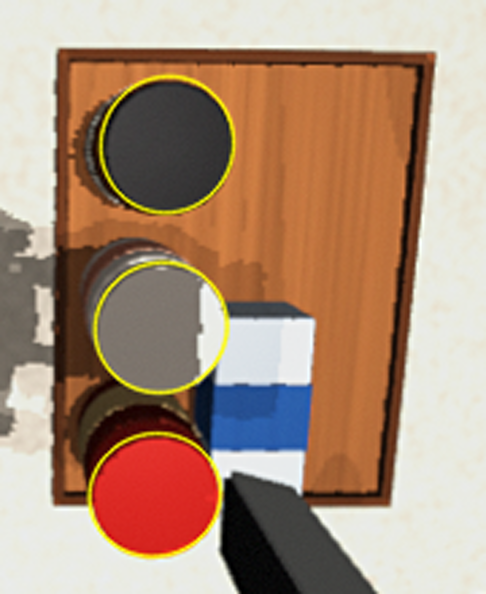

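The jars sit at the same pixels as before the job. One last numeric check on where the carton stands on the scale.

```bash
python3 - <<'E'
from h import *
k=vision.get_calibration("top")
f=lambda P:[(265+(x+.5)/3.2-.5,225+(y+.5)/3.2-.5) for x,y in P]
print(world(k,f([(573,122),(728,120),(730,190),(578,194)]),.09).mean(0).round(4), "target .4984 -.2811")
a=cv2.imread('pics/top0.png').astype(int);b=cv2.imread('pics/t7.png').astype(int)
d=np.abs(a-b).max(2)[150:350,260:520]>40
n,_,s,_=cv2.connectedComponentsWithStats(d.astype(np.uint8)); print([ (x[0]+260,x[1]+150,x[2],x[3],x[4]) for x in s[1:] if x[4]>8])
E
```

```text
[ 0.4979 -0.2803  0.09  ] target .4984 -.2811
[(np.int32(283), np.int32(257), np.int32(49), np.int32(29), np.int32(1147)), (np.int32(439), np.int32(262), np.int32(54), np.int32(28), np.int32(980))]
```

Around the tray and scale, the only differences from the first picture are the carton's old and new places. I'm handing the job in.

```bash
python3 - <<'E'
from h import *
print(r.sign_off()); 
E
```

```text
the job is handed in; nothing more can be done
None
```

I stood the three jars on the cork mat, set the green carton upright in the middle of the scale, and put each jar back on its own spot. I handed the job in at about 68 s of the 141 s allowed.

My last checks, all from the camera pictures:
- **Carton:** it measures about 1 mm from the platform's centre, and the camera calibration is only good to about 2 mm.
- **Jars:** all three stand upright, and their lids match their starting positions with no visible difference in the top view.
- **Bystanders:** around the tray, scale, cup and dropper bottle, only the carton's old and new places changed. The blue-banded carton, the cup and the dropper bottle have not moved.

No check failed or disagreed. The wrist-force readings I took stayed below about 3 N.

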